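# Rake a dropped nut out from under the tool shelf

### The arm

A 6-joint arm with a two-finger parallel gripper is mounted at the origin on the work surface. World frame = base frame: x ahead of the robot, y to its left, z up, the work surface at z = 0. Lengths are in m, angles in rad, forces in N, time in s.
With the tool pointing down it reaches from about 0.325 to 0.9 m from the base axis. Payload 6.1 kg.
Tool frame: the origin (TCP) lies between the finger pads; the fingertips stand 8 mm ahead of it and the grasp point (between the pads) lies 11 mm behind it; y points along the fingers, x is the direction in which the jaws open and shut, and the axes are right-handed (so a half turn about y gives the same grasp; the last joint's range is limited). The gripper opens to 85 mm and grips with 20 to 120 N. Pads are 22 mm wide; open, the fingers measure 114 mm over their backs; the gripper's body (76 mm by 85 mm) begins 54 mm behind the grasp point. The pads swing forward as they close: fully open they stand 13 mm farther back than shut.
Start: joints at [1.04, 0.22, 1.526, -0, 1.395, -0.126], TCP at [0.246, 0.574, 0.239] pointing down, gripper open.
Joint ranges: [-2.98, 2.98], [-0.91, 2.08], [0.09, 2.57], [-1.24, 4.39], [0.2, 2.65], [-2.68, 2.68]. Speed limits (rad/s): [2.57, 2.57, 3.01, 3.14, 3.14, 3.14].

### API

Orientations are given as [roll, pitch, yaw] about the fixed x, y, z axes, in that order (R = Rz(yaw) Ry(pitch) Rx(roll)).
In Python, from plant import manip gives the robot as it stands. The module is installed in compiled form; this text tells all that it offers.
- The arm moves only by the tool drive_tool, never from a script. Its arguments are lists of equal length, an entry for each row: "offset": the shift along the world's x, y, z in mm, a list of three; "spin": the turn about the world's z in degrees. In form: {"offset": [[x, y, z], ...], "spin": [spin, ...]}. A call has 1 to 5 rows; each row shifts and turns the commanded pose from where the row before left it; what a row does not reach is not made up. A row lasts 1/8 s, in which the tool goes at most 62.5 mm and 10.7 degrees, less where a joint would pass 70% of its speed; a pose out of reach is approached as far as the arm can. A call is refused whole if a number of a shift passes 62.5 or a number of a turn 10.7, either way. A call with a gripper value outside its range is refused whole. "claw" is the opening, from -1 (shut) to 1 (fully open), so that 0 is half open, set as the call begins (left out, the last holds). The fingers move at their own pace and stop on an object; "force" is the grip in N (left out, the last holds). Time passes only in rows, so rows that do not move let the fingers close. It gives the time, the measured TCP pose, the force and the opening at its end, in the units of the state.
- manip.get_obs(): the state, without advancing time (a new reading comes with each control period).
- manip.capture(name): name is "scene" or "top" or "wrist"; returns the picture (480x640x3 uint8, red, green, blue); there is no depth.
- manip.camera_model(name): a dict with "fx", "fy", "cx", "cy" (pixels), "k1" (the pictures are not rectified: a ray, as slopes to the right and down, at radius r is drawn at 1 + k1 r^2 times it, then the intrinsics apply), "camera_from_world" (4x4, takes a point from world to camera coordinates). Camera axes: x right, y down, z forward; pixel columns grow to the right and rows downward; lengths in m; the calibration is good to about 2 mm. A picture is of the moment at which its call begins: read the wrist's pose just before it. camera_model takes no time and is no camera call; for the wrist camera it gives the pose at the moment of the call.
- manip.sign_off(): hands the job in, once; it reports no verdict.
The state is a dict: "clock": time; "joint_positions": joint angles; "dq": joint speeds; "joint_torque": joint torques, N m; "tool_pos": TCP position; "eef_rot": TCP orientation; "wrist_force": force on the tool from outside, world axes, zero at the start; "moment": the same for the moment, N m; "gripper_width": finger opening in m.
Only numpy, scipy, OpenCV 4.12 (cv2) and the standard library are available. Lean on these libraries where they do the work, as an engineer would, in place of code of your own. Each camera call takes 0.05 s, during which the arm holds its last target.

### The job

A brass nut has rolled under the low plywood shelf: take the flat steel rake by its wooden handle, slide the blade in under the shelf beside the nut until the hook lightly meets the rubber strip at the back, and keep that light touch while you sweep the hook along the strip until it is behind the nut. Then draw the nut out until it lies on the bench wholly clear in front of the shelf, and let go of the rake lying flat on the bench, also clear of the shelf. Work gently: do not press the rake hard against the shelf or its strip, do not flick the nut, keep the hand off the shelf and leave the other things where they are.

Things in the scene. Friction and masses are not known exactly. Their poses are not given: they have to be found in the camera images.
- rack: Low plywood shelf fixed to the bench. Origin: middle of its open front edge, at bench height; x runs level in under the shelf, y to the left as one looks in, z up. The space below is 26 mm high and 220 mm wide (y -110 to +110) between solid cheeks 20 mm thick, full depth 165 mm. The board above is 18 mm thick; tools on it stand 85 mm or more behind the front edge, up to 180 mm high.
- shelf_mouth (a point): Middle of the shelf's open mouth: on the front edge, 13 mm above the bench; axes of the shelf. A black rubber strip (full width, square to x) closes the space at the back. Its face lies 95 to 125 mm behind the mouth, different each time and not measured: it must be felt. It gives 1 mm per 3 N, 12 mm at most, and springs back. 15 N on shelf or strip is too hard.
- rake: Flat steel rake with a wooden handle (0.16 kg), lying flat; origin on its underside, straight below rake_grip. x runs along the tool from handle to hook, y left, z up. The blade is a straight flat bar 14 mm wide, 4 mm thick, at bench level, centred on y = 0, from x = 40 to 215 mm; a cranked neck joins it to the handle.
- rake_grip (a point): Where to grip the rake, across y: centre of the handle's section, 15 mm above its underside; axes of the rake. The handle has flat sides, is 28 mm wide (y) and 30 mm high and runs from x = -75 to +29 mm of this point.
- rake_hook (a point): End face of the rake's hook, in line with the blade: 215 mm ahead of the grip, 3 mm above the underside; axes of the rake. The hook turns off to the left (+y) at a right angle and reaches to y = 41 mm; it is 8 mm wide (x), 6 mm high, with a straight end face, and tapers to 3 mm wide at its free end.
- nut: Brass hexagon nut, 24 mm across flats, 28 mm across corners, 13 mm high, 35 g, flat on the bench under the shelf. Origin at the centre of its underside.
- tin: Red tin, 74 mm across, 95 mm high; bystander. Origin under its centre.
- bin: Red plastic bin, 120 x 90 x 55 mm; bystander. Origin under its centre.
- hammer: Hammer lying on the bench; bystander.
- file: File with a wooden handle lying on the bench, 300 mm long; bystander.
- square: Engineer's square lying on the bench, 75 x 120 mm; bystander.
- bolt: Steel bolt standing on its head, 24 mm wide, 67 mm high; bystander.
- weight: Brass weight with a knob, 56 mm across, 72 mm high; bystander.

How it is judged:
By the outcome, as a careful person would: the job done as asked, in the order asked, and still so for the second after the job is handed in, with the robot touching nothing.
It also fails if it takes over 54 s, if anything falls off the work surface, if the arm or the gripper's body presses on something with over 40 N, if the wrist force passes 120 N, or if a joint passes its speed limit or range.

## Working session

There is one attempt and no reset: what is moved stays moved. The work goes in short steps, Python scripts to look and compute and a tool call to move; the robot and the scene stay as the last step left them, time stands still between calls to the robot, and variables do not carry over. Pictures are saved under pics/ and viewed, and the job is handed in when it is done.

Besides the shell and the picture viewer there is one more tool, called after "Request:" by a JSON object that holds its "api" and its "payload", one argument or row to a line. drive_tool: Moves the arm, as the interface text tells. Its arguments: {"type":"object","properties":{"offset":{"type":"array"},"spin":{"type":"array"},"claw":{"type":"number"},"force":{"type":"number"}},"required":["offset","spin"]}

```bash
mkdir -p pics
python3 - <<'E'
from plant import manip
import cv2
print(manip.get_obs())
for n in ["scene","top","wrist"]:
    m=manip.camera_model(n); print(n,m)
    cv2.imwrite(f"pics/{n}0.png",manip.capture(n)[:,:,::-1])
E
```

```text
{'clock': 0.0, 'joint_positions': array([ 1.03987543e+00,  2.21213319e-01,  1.52762852e+00,  4.30871619e-05,
        1.39470507e+00, -1.26077077e-01]), 'dq': array([-0.00092067, -0.00144606,  0.00045851, -0.00088298, -0.00086024,
       -0.00096648]), 'joint_torque': array([ 6.34686385e-04, -4.96891701e+01, -3.89408612e+01, -1.55008715e-04,
        1.09551405e-02, -4.54922969e-06]), 'tool_pos': array([0.24584523, 0.57396879, 0.23819795]), 'eef_rot': array([-1.57050852,  0.00193341,  1.1659452 ]), 'wrist_force': array([ 0.19212154, -0.98595785,  0.39721788]), 'moment': array([-0.05536969,  0.03664391, -0.00221145]), 'gripper_width': 0.08491054792698335}
scene {'fx': 451.40897980799076, 'fy': 451.40897980799076, 'cx': 320.2064946526722, 'cy': 246.99219990431192, 'k1': -0.042152996717234, 'camera_from_world': array([[-0.44977842,  0.89298527,  0.01663379,  0.14259494],
       [ 0.5278158 ,  0.28078168, -0.80160597, -0.29000875],
       [-0.72049278, -0.35176549, -0.59762128,  1.42112513],
       [ 0.        ,  0.        ,  0.        ,  1.        ]])}
top {'fx': 453.80805777103785, 'fy': 453.80805777103785, 'cx': 320.6656080528527, 'cy': 240.88299992273437, 'k1': 0.0370692939308445, 'camera_from_world': array([[-0.00234753, -0.99985847, -0.01665899,  0.13842175],
       [-0.99791178,  0.00341764, -0.06450114,  0.54192075],
       [ 0.06454895,  0.01647279, -0.99777857,  0.99026406],
       [ 0.        ,  0.        ,  0.        ,  1.        ]])}
wrist {'fx': 425.17617051444967, 'fy': 425.17617051444967, 'cx': 324.6709961154958, 'cy': 237.30294914700113, 'k1': -0.023100983033921656, 'camera_from_world': array([[ 0.39395663,  0.9191282 , -0.00123324, -0.62460891],
       [ 0.88560659, -0.37922885,  0.26811646, -0.03320859],
       [ 0.24596572, -0.10671842, -0.96338572,  0.37807848],
       [ 0.        ,  0.        ,  0.        ,  1.        ]])}
```

View pics/scene0.png

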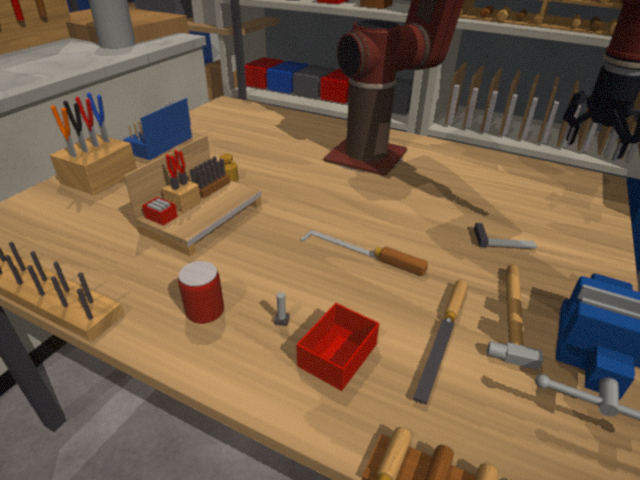

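View pics/top0.png

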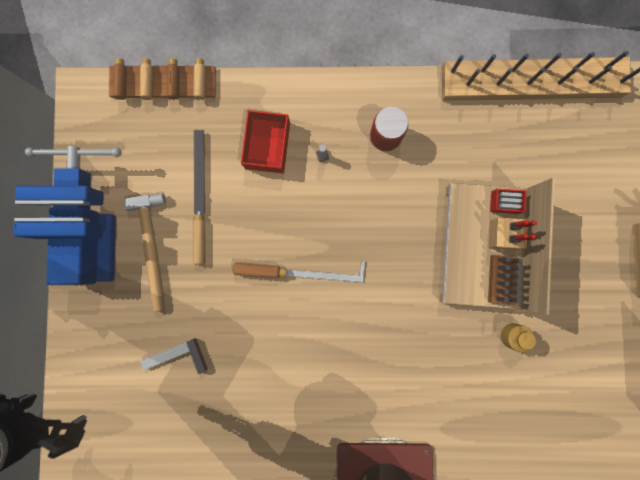

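View pics/wrist0.png

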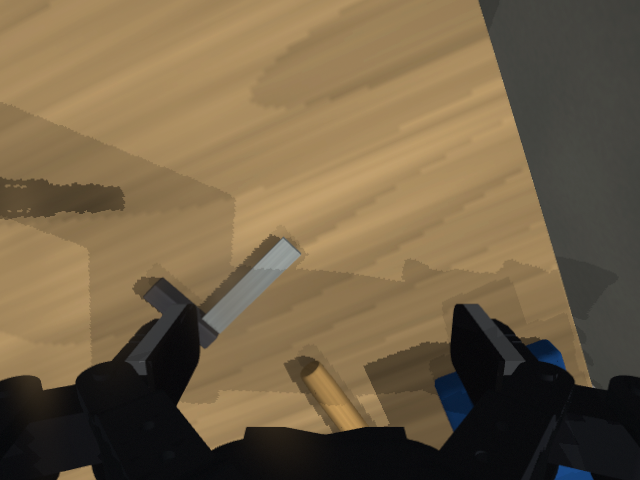

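```bash
cat > h.py <<'E'
import numpy as np, cv2
from plant import manip
def model(n):
    m=manip.camera_model(n); T=np.array(m["camera_from_world"]); return m,T
def proj(m,P):
    T=np.array(m["camera_from_world"]); p=np.atleast_2d(P)@T[:3,:3].T+T[:3,3]
    s=p[:,:2]/p[:,2:]; r2=(s**2).sum(1,keepdims=True); s=s*(1+m["k1"]*r2)
    return s*[m["fx"],m["fy"]]+[m["cx"],m["cy"]]
def ray(m,uv):
    T=np.array(m["camera_from_world"]); d=(np.atleast_2d(uv)-[m["cx"],m["cy"]])/[m["fx"],m["fy"]]
    s=d.copy()
    for _ in range(20): s=d/(1+m["k1"]*(s**2).sum(1,keepdims=True))
    v=np.c_[s,np.ones(len(s))]@T[:3,:3]; c=-T[:3,:3].T@T[:3,3]
    return c,v
def onz(m,uv,z):
    c,v=ray(m,uv); return c+v*((z-c[2])/v[:,2:])
def crop(img,x0,y0,x1,y1,name,k):
    cv2.imwrite(name,cv2.resize(img[y0:y1,x0:x1],None,fx=k,fy=k,interpolation=cv2.INTER_CUBIC))
E
python3 - <<'E'
from h import *
for n in ["scene","top","wrist"]:
    m,T=model(n); print(n,-T[:3,:3].T@T[:3,3])
a=cv2.imread("pics/scene0.png"); crop(a,120,140,280,260,"pics/s_shelf.png",5)
b=cv2.imread("pics/top0.png"); crop(b,225,230,385,310,"pics/t_rake.png",5); crop(b,430,160,590,280+40,"pics/t_shelf.png",4)
crop(a,290,220,440,290,"pics/s_rake.png",5)
E
```

```text
scene [1.24111773 0.45399674 0.61444998]
top [0.47719354 0.12023766 1.02532474]
wrist [0.18250704 0.60188878 0.37250604]
```

View pics/s_shelf.png

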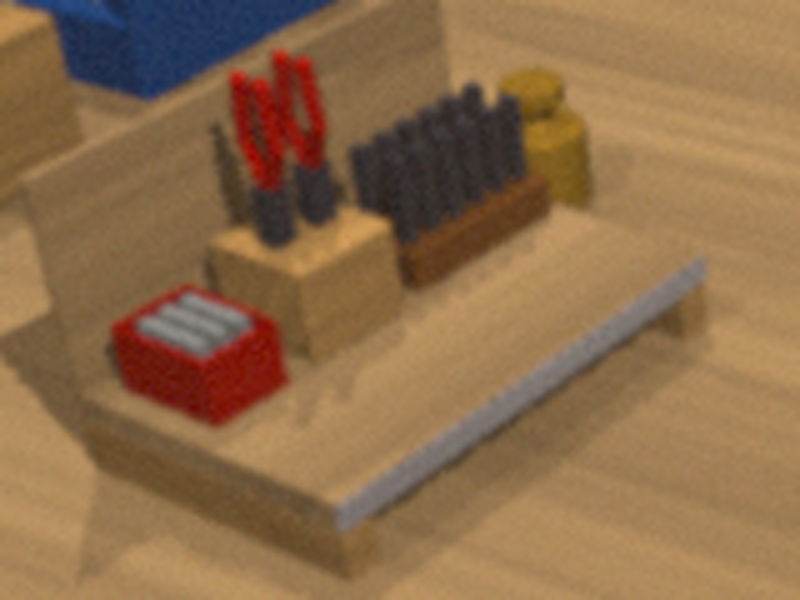

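View pics/t_rake.png

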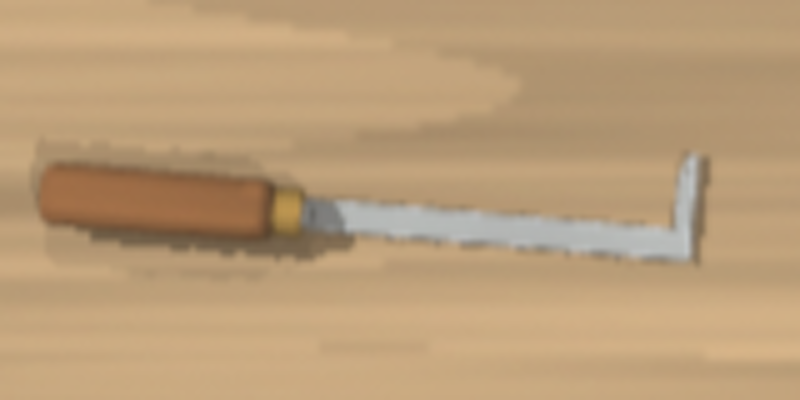

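View pics/t_shelf.png

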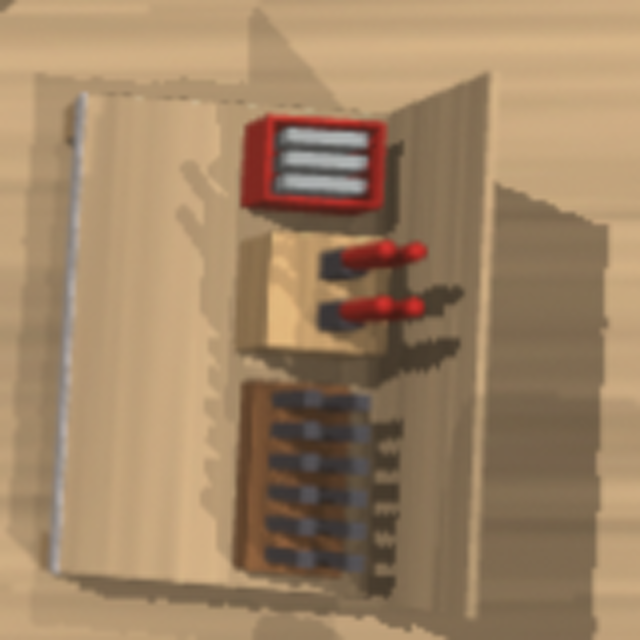

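View pics/s_rake.png

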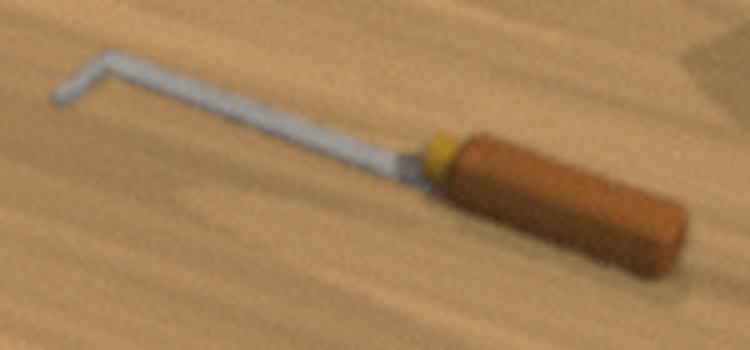

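```bash
python3 - <<'E'
from h import *
m,_=model("top"); s,_=model("scene")
A=onz(m,[[430+82/4,160+95/4],[430+55/4,160+573/4]],.044);print("shelf top corners",A, np.linalg.norm(A[0]-A[1]))
S=onz(s,[[120+340/5,140+505/5],[120+705/5,140+260/5]],.044);print("scene",S,np.linalg.norm(S[0]-S[1]))
# rake: handle rear mid, front mid(z=.03), hook
H=onz(m,[[225+40/5,230+193/5],[225+272/5,230+208/5]],.03);print("handle",H)
B=onz(m,[[225+345/5,230+217/5],[225+690/5,230+247/5]],.004);print("blade",B)
K=onz(m,[[225+693/5,230+262/5],[225+707/5,230+155/5],[225+686/5,230+155/5]],.006);print("hook",K)
E
python3 - <<'E'
import sys; sys.path.insert(0,'.')
from h import *
a=cv2.imread("pics/scene0.png")
c=a[170:260,180:275].astype(float); 
c=np.clip((c-20)*1.6,0,255).astype('uint8')
cv2.imwrite("pics/s_mouth.png",cv2.resize(c,None,fx=8,fy=6.6,interpolation=cv2.INTER_NEAREST)[:600,:800])
E
```

```text
shelf top corners [[ 0.66376429 -0.14520604  0.044     ]
 [ 0.4065737  -0.12562485  0.044     ]] 0.25793492001573415
scene [[ 0.66731104 -0.14167464  0.044     ]
 [ 0.41637418 -0.11790862  0.044     ]] 0.2520597714873123
handle [[0.4813255  0.32911059 0.03      ]
 [0.47445671 0.22724721 0.03      ]]
blade [[0.47026407 0.19718759 0.004     ]
 [0.45654154 0.04252431 0.004     ]]
hook [[0.44990753 0.04139925 0.006     ]
 [0.49763016 0.03471504 0.006     ]
 [0.49765241 0.04410377 0.006     ]]
```

View pics/s_mouth.png

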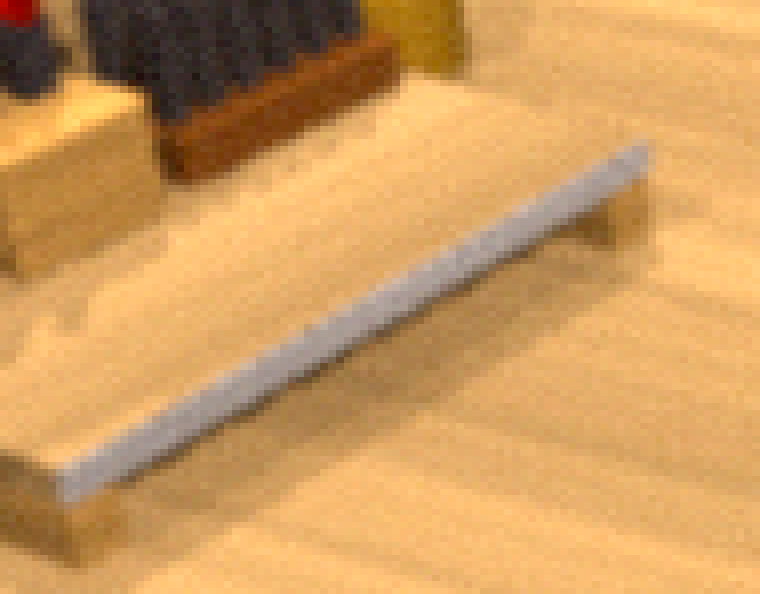

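Request:
{"api": "drive_tool", "payload": {
  "offset": [
    [34,-45,-8],
    [34,-45,-8],
    [34,-45,-8],
    [34,-45,-8],
    [34,-45,-8]
  ],
  "spin": [-10.2,-10.2,-10.2,-10.2,-10.2]
}}

```text
clock: 0.78
tool_pos: [0.4169, 0.3479, 0.1989]
eef_rot: [-1.571, 0.0, 0.27]
wrist_force: [1.1, -0.1, -0.5]
gripper_width: 0.0855
```

Request:
{"api": "drive_tool", "payload": {
  "offset": [
    [34,-45,-8],
    [32,-45,-8],
    [0,0,0]
  ],
  "spin": [-10.2,-10.2,0]
}}

```text
clock: 1.15
tool_pos: [0.4835, 0.2562, 0.1823]
eef_rot: [-1.572, 0.001, -0.086]
wrist_force: [-1.0, 0.8, 1.0]
gripper_width: 0.085
```

```bash
cat > snap.py <<'E'
import sys,json; from h import *
n=sys.argv[1]; o=manip.get_obs(); m=manip.camera_model("wrist"); im=manip.capture("wrist")[:,:,::-1]
cv2.imwrite(f"pics/{n}.png",im)
m={k:(np.array(v).tolist()) for k,v in m.items()}; json.dump(m,open(f"pics/{n}.json","w"))
np.set_printoptions(precision=4,suppress=True); print(o["clock"],o["tool_pos"],np.degrees(o["eef_rot"]),o["wrist_force"],o["joint_positions"])
E
python3 snap.py w1
```

```text
1.15 [0.4835 0.2562 0.1823] [-90.0796   0.0609  -4.9547] [-1.0042  0.824   0.9797] [ 0.3436  0.0846  1.7884 -0.0009  1.2701  0.4303]
```

View pics/w1.png

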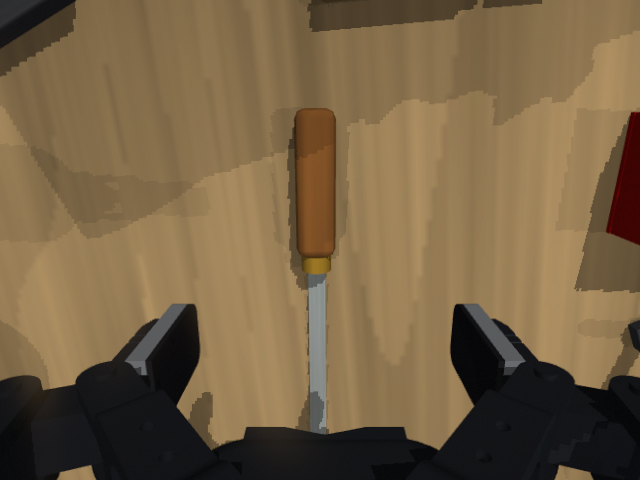

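Request:
{"api": "drive_tool", "payload": {
  "offset": [
    [9,-53,-10],
    [9,-53,-20],
    [9,-53,-25],
    [9,-53,-25],
    [9,-53,-25]
  ],
  "spin": [0,0,0,0,0]
}}

```text
clock: 1.82
tool_pos: [0.5274, -0.0055, 0.078]
eef_rot: [-1.57, -0.001, -0.077]
wrist_force: [0.2, -0.2, -0.3]
gripper_width: 0.0855
```

Request:
{"api": "drive_tool", "payload": {
  "offset": [
    [7,-53,-17],
    [0,0,0]
  ],
  "spin": [0,0]
}}

```text
clock: 2.08
tool_pos: [0.5336, -0.0601, 0.06]
eef_rot: [-1.571, 0.002, -0.082]
wrist_force: [-0.3, 1.0, 0.4]
gripper_width: 0.0856
```

```bash
python3 snap.py w2
```

```text
2.075 [ 0.5336 -0.0601  0.06  ] [-89.9914   0.1199  -4.6905] [-0.2581  1.045   0.4179] [-0.2589  0.2187  1.893  -0.0003  1.0319 -0.1769]
```

View pics/w2.png

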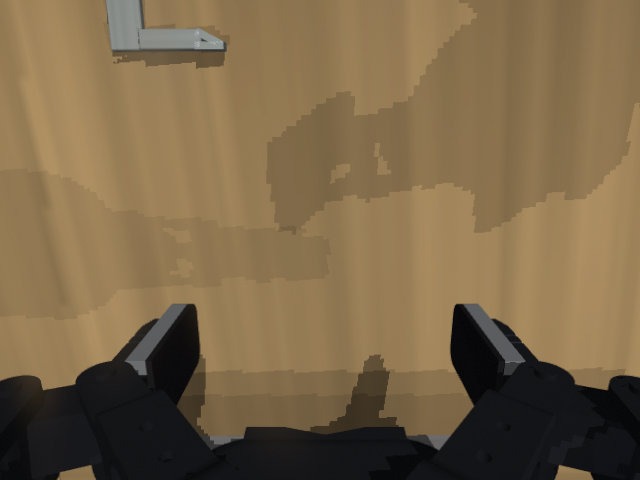

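Request:
{"api": "drive_tool", "payload": {
  "offset": [
    [0,18,0],
    [0,18,0],
    [0,18,0],
    [0,18,0],
    [0,0,0]
  ],
  "spin": [10.5,10.5,10.5,10.5,0],
  "claw": -1
}}

```text
clock: 2.75
tool_pos: [0.5341, 0.0165, 0.062]
eef_rot: [-1.571, -0.001, 0.656]
wrist_force: [-0.2, -0.1, -0.1]
gripper_width: 0.0
```

```bash
python3 snap.py w3
```

```text
2.75 [0.5341 0.0165 0.062 ] [-90.0051  -0.0482  37.6026] [-0.1823 -0.054  -0.1008] [-0.117   0.2081  1.9014  0.0006  1.0314 -0.7736]
```

View pics/w3.png

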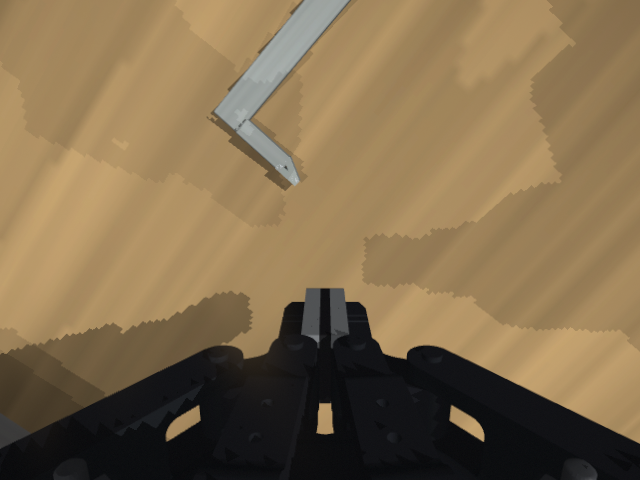

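Run:
```python
from h import *; import json
m=json.load(open("pics/w3.json"))
print(onz(m,[[5,410],[30,425],[60,430]],.026),onz(m,[[5,410],[30,425],[60,400]],0))
print(proj(m,[[.408,-.124,.026],[.408,-.124,.044],[.43,-.126,.026],[.45,-.127,.026]]))
a=cv2.imread("pics/w3.png"); crop(a,0,320,160,440,"pics/w3c.png",5)
```

```text
[[ 0.45185549 -0.12691115  0.026     ]
 [ 0.46529382 -0.12709964  0.026     ]
 [ 0.47820471 -0.12050625  0.026     ]] [[ 0.44578894 -0.15721286  0.        ]
 [ 0.4612827  -0.15743018  0.        ]
 [ 0.46702275 -0.13217822  0.        ]]
[[ -77.53784338  355.24374013]
 [-115.14717682  377.73707042]
 [ -36.02314047  384.00836586]
 [   1.41320038  408.06270041]]
```

View pics/w3c.png

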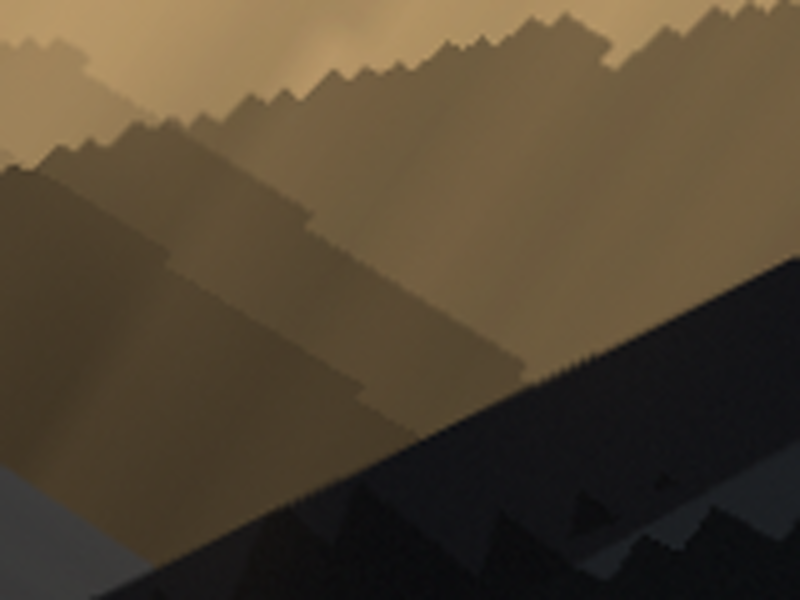

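Request:
{"api": "drive_tool", "payload": {
  "offset": [
    [25,-2,0],
    [0,0,0]
  ],
  "spin": [0,0]
}}

```text
clock: 3.05
tool_pos: [0.5606, 0.0114, 0.0621]
eef_rot: [-1.572, -0.001, 0.651]
wrist_force: [0.7, 0.9, -0.4]
gripper_width: 0.0003
```

```bash
python3 snap.py w4
```

```text
3.05 [0.5606 0.0114 0.0621] [-90.0841  -0.0825  37.2734] [ 0.6936  0.9318 -0.3895] [-0.1203  0.2637  1.8335 -0.0001  1.0423 -0.7708]
```

Request:
{"api": "drive_tool", "payload": {
  "offset": [
    [25,-2,0],
    [0,0,0]
  ],
  "spin": [0,0]
}}

```text
clock: 3.35
tool_pos: [0.5845, 0.0092, 0.0615]
eef_rot: [-1.571, -0.0, 0.651]
wrist_force: [-0.2, -0.4, -0.6]
gripper_width: 0.0002
```

```bash
python3 snap.py w5
```

```text
3.35 [0.5845 0.0092 0.0615] [-90.023   -0.0171  37.3281] [-0.1579 -0.4131 -0.5507] [-0.119   0.3161  1.7687 -0.0001  1.0563 -0.7705]
```

Request:
{"api": "drive_tool", "payload": {
  "offset": [
    [25,-2,0],
    [0,0,0]
  ],
  "spin": [0,0]
}}

```text
clock: 3.65
tool_pos: [0.6091, 0.0073, 0.0614]
eef_rot: [-1.571, -0.0, 0.652]
wrist_force: [-0.2, 0.2, 0.2]
gripper_width: 0.0002
```

```bash
python3 snap.py w6
```

```text
3.65 [0.6091 0.0073 0.0614] [-90.0052  -0.0021  37.3677] [-0.202   0.2056  0.1863] [-0.1173  0.3678  1.7014 -0.      1.0722 -0.7695]
```

Request:
{"api": "drive_tool", "payload": {
  "offset": [
    [25,-2,0],
    [0,0,0]
  ],
  "spin": [0,0]
}}

```text
clock: 3.95
tool_pos: [0.6339, 0.0055, 0.0613]
eef_rot: [-1.571, 0.0, 0.653]
wrist_force: [-0.3, 0.8, -0.4]
gripper_width: 0.0
```

```bash
python3 snap.py w7
python3 - <<'E'
from h import *
t=[cv2.resize(cv2.imread(f"pics/w{i}.png")[340:450,0:150],None,fx=2.6,fy=2.6) for i in (4,5,6,7)]
cv2.imwrite("pics/w47.png",np.clip(1.8*np.vstack([np.hstack(t[:2]),np.hstack(t[2:])]).astype(float),0,255).astype('uint8'))
E
```

```text
3.95 [0.6339 0.0055 0.0613] [-89.9974   0.0055  37.3941] [-0.3435  0.8029 -0.3695] [-0.1157  0.4196  1.632  -0.      1.0901 -0.7683]
```

View pics/w47.png

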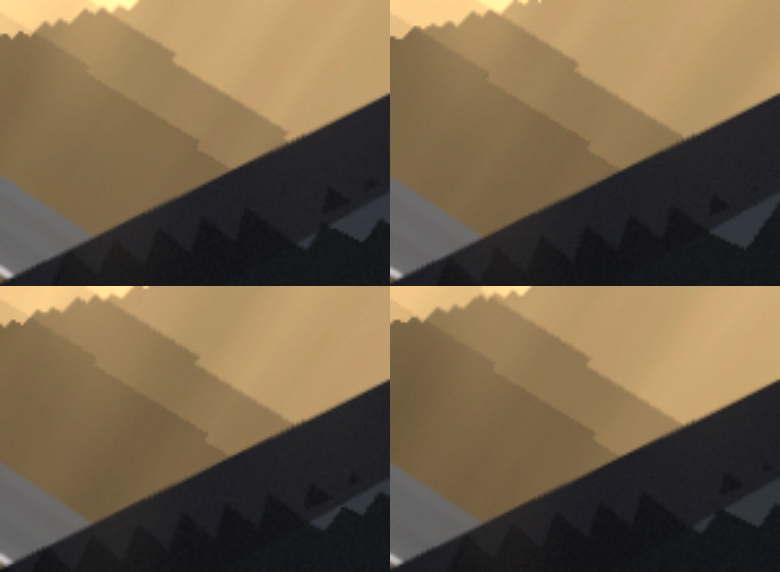

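Request:
{"api": "drive_tool", "payload": {
  "offset": [
    [25,-2,0],
    [0,0,0]
  ],
  "spin": [0,0]
}}

```text
clock: 4.25
tool_pos: [0.6589, 0.0034, 0.0613]
eef_rot: [-1.571, 0.0, 0.653]
wrist_force: [-0.3, -0.1, -0.1]
gripper_width: -0.0
```

```bash
python3 snap.py w8
```

```text
4.25 [0.6589 0.0034 0.0613] [-89.9975   0.0073  37.4001] [-0.3057 -0.1025 -0.085 ] [-0.1143  0.4715  1.5602 -0.0001  1.11   -0.767 ]
```

Request:
{"api": "drive_tool", "payload": {
  "offset": [
    [25,-2,0],
    [0,0,0]
  ],
  "spin": [0,0]
}}

```text
clock: 4.55
tool_pos: [0.6838, 0.0015, 0.0613]
eef_rot: [-1.571, 0.0, 0.653]
wrist_force: [0.4, 0.2, -0.6]
gripper_width: -0.0
```

```bash
python3 snap.py w9
```

```text
4.55 [0.6838 0.0015 0.0613] [-89.9955   0.0066  37.4055] [ 0.4296  0.1882 -0.6278] [-0.113   0.5239  1.486  -0.      1.1318 -0.7658]
```

Request:
{"api": "drive_tool", "payload": {
  "offset": [
    [25,-2,0],
    [0,0,0]
  ],
  "spin": [0,0]
}}

```text
clock: 4.85
tool_pos: [0.7088, -0.0005, 0.0613]
eef_rot: [-1.571, 0.0, 0.653]
wrist_force: [-0.6, -0.1, 0.7]
gripper_width: 0.0
```

```bash
python3 snap.py w10
```

```text
4.85 [ 0.7088 -0.0005  0.0613] [-89.9966   0.0069  37.4064] [-0.5717 -0.1165  0.6532] [-0.1118  0.5769  1.4091 -0.      1.1557 -0.7647]
```

Run:
```python
from h import *
import json
t=[cv2.resize(cv2.imread(f"pics/w{i}.png")[340:450,0:150],None,fx=2.6,fy=2.6) for i in (3,8,9,10)]
cv2.imwrite("pics/w810.png",np.clip(1.8*np.vstack([np.hstack(t[:2]),np.hstack(t[2:])]).astype(float),0,255).astype('uint8'))
for i in (3,7,9,10):
    print(i,onz(json.load(open(f"pics/w{i}.json")),[[0,415],[25,430]],0))
```

```text
3 [[ 0.44498844 -0.16201264  0.        ]
 [ 0.46054684 -0.16227474  0.        ]]
7 [[ 0.54423305 -0.17230884  0.        ]
 [ 0.55975976 -0.17261313  0.        ]]
9 [[ 0.59419578 -0.1762366   0.        ]
 [ 0.60971962 -0.17653543  0.        ]]
10 [[ 0.6191944  -0.17821429  0.        ]
 [ 0.63471674 -0.17851237  0.        ]]
```

View pics/w810.png

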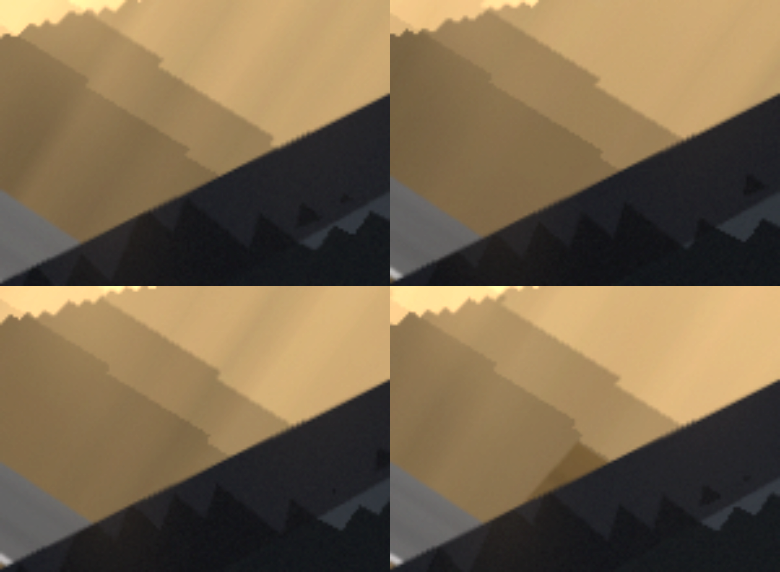

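```bash
cat > mos.py <<'E'
from h import *; import json,sys
ids=sys.argv[2:]; out=[]
O=np.array([.536,-.1345,0]); xs=np.array([-.0785,-.9969,0]); ys=np.array([.9969,-.0785,0])
k=3
D,Y=np.meshgrid(np.arange(-10,42,1/k),np.arange(-115,116,1/k),indexing='ij')
P=O+D[...,None]*xs/1e3+Y[...,None]*ys/1e3
for i in ids:
    m=json.load(open(f"pics/{i}.json")); im=cv2.imread(f"pics/{i}.png")
    uv=proj(m,P.reshape(-1,3)).astype('float32').reshape(D.shape+(2,))
    w=cv2.remap(im,uv[...,0],uv[...,1],cv2.INTER_LINEAR,borderValue=(60,0,0))
    w=w[:, ::1]; out.append(np.clip(w.astype(float)*1.8,0,255).astype('uint8'))
v=np.vstack(out); s=min(1,600/v.shape[0],800/v.shape[1]); 
cv2.imwrite(sys.argv[1],cv2.resize(v,None,fx=800/v.shape[1]*.99,fy=min(600/v.shape[0],1.15)*.99)); print(v.shape)
E
python3 mos.py pics/mos1.png w3 w5 w7 w9
```

```text
(624, 693, 3)
```

View pics/mos1.png

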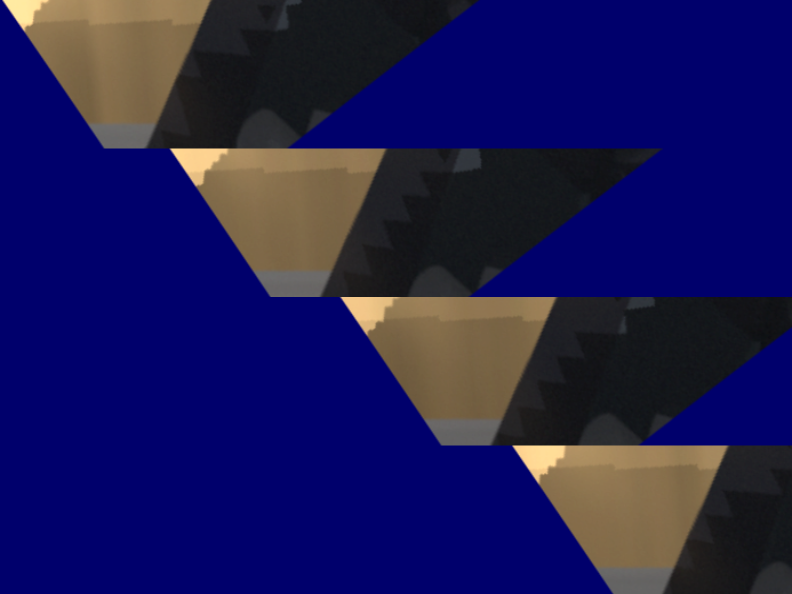

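Run:
```python
from h import *; import json
O=np.array([.536,-.1345,0]); xs=np.array([-.0785,-.9969,0]); ys=np.array([.9969,-.0785,0])
for i,Y in (("w3",-70),("w4",-45),("w5",-18),("w6",8),("w7",33),("w8",58),("w9",83)):
    m=json.load(open(f"pics/{i}.json")); im=cv2.imread(f"pics/{i}.png")
    D=np.arange(-15,15,.1); r=[]
    for y in np.arange(Y-4,Y+5,2):
        uv=proj(m,O+[0,0,.026]+D[:,None]*xs/1e3+y*ys/1e3).astype('float32')
        w=cv2.remap(im,uv[:,:1],uv[:,1:],cv2.INTER_LINEAR).reshape(-1,3).astype(float)
        s=w[:,2]-w[:,0]; g=cv2.GaussianBlur(s.reshape(-1,1),(1,9),0).ravel(); r.append(D[np.argmin(np.gradient(g))])
    print(i,Y,np.round(r,1))
m=json.load(open("pics/w1.json"))
print("handle top z.03",onz(m,[[315.5,108],[316.5,257],[295,180],[336,180]],.03)); print("blade",onz(m,[[317,300],[318.3,425]],.004))
m=json.load(open("pics/w2.json")); print("hook w2 corner,tip",onz(m,[[112,50],[226,47],[139,49]],.003),onz(m,[[107,5],[142,5]],.004))
t,_=model("top"); 
print("bin",onz(t,[[248,110],[290,114],[283,172],[241,168]],.055)); print("bolt",onz(t,[[323,150]],.067)); print("tin",onz(t,[[390,123]],.095)); print("file",onz(t,[[199,263],[199,130]],.01))
```

```text
w3 -70 [ 2.   1.9  1.9  2.2 -3.8]
w4 -45 [2.  1.9 2.  2.  1.6]
w5 -18 [ 2.1  2.   1.9 -0.9 -6.6]
w6 8 [ 1.8  2.   1.2 -5.6 -9.5]
w7 33 [ 1.8  1.9  1.1 -5.6 -9.6]
w8 58 [ 1.8  1.9  1.1 -4.5 -9.6]
w9 83 [ 1.8  1.8  1.2 -4.5 -9.5]
handle top z.03 [[0.48284365 0.33204563 0.03      ]
 [0.47422588 0.23124239 0.03      ]
 [0.46478757 0.28686366 0.03      ]
 [0.49232055 0.28447566 0.03      ]]
blade [[0.47001254 0.18683011 0.004     ]
 [0.46027925 0.06855069 0.004     ]]
hook w2 corner,tip [[0.45131387 0.04423407 0.003     ]
 [0.49936693 0.04109382 0.003     ]
 [0.46279284 0.04357314 0.003     ]] [[0.45321371 0.06114667 0.004     ]
 [0.46757    0.05979496 0.004     ]]
bin [[0.82652129 0.29406904 0.055     ]
 [0.8171389  0.20240955 0.055     ]
 [0.6896737  0.21745533 0.055     ]
 [0.69884405 0.3085653  0.055     ]]
bolt [[0.73414069 0.1306032  0.067     ]]
tin [[ 0.78226719 -0.00902274  0.095     ]]
file [[0.49418392 0.40958225 0.01      ]
 [0.79688819 0.41353532 0.01      ]]
```

Run:
```python
from h import *
a=cv2.imread("pics/w1.png"); crop(a,250,90,400,290,"pics/w1c.png",3)
a=cv2.imread("pics/w2.png"); crop(a,80,0,240,80,"pics/w2c.png",5)
```

```text
(no output)
```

View pics/w1c.png

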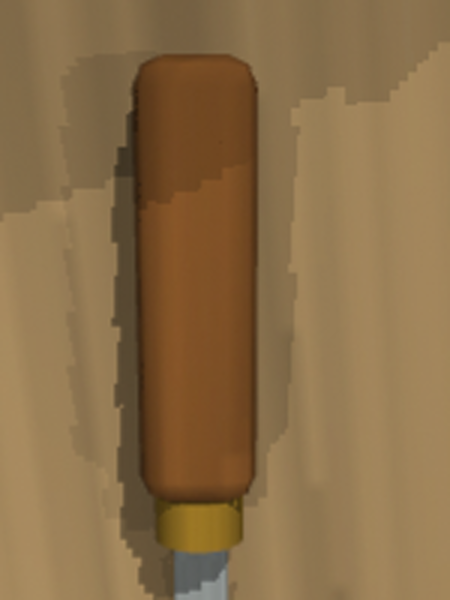

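View pics/w2c.png

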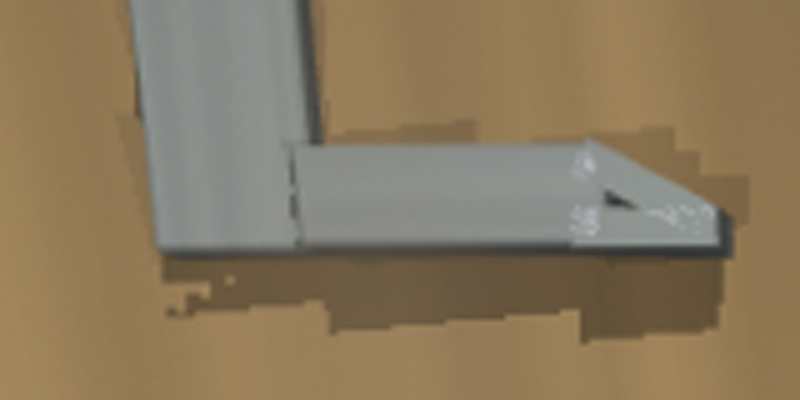

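Request:
{"api": "drive_tool", "payload": {
  "offset": [
    [-46,52,30],
    [-46,52,30],
    [-47,52,10],
    [-47,52,0],
    [-47,51,0]
  ],
  "spin": [-8.4,-8.4,-8.4,-8.4,-8.4],
  "claw": 1
}}

```text
clock: 5.52
tool_pos: [0.5044, 0.2246, 0.1197]
eef_rot: [-1.571, 0.001, -0.085]
wrist_force: [-0.4, -0.7, 1.2]
gripper_width: 0.0854
```

Request:
{"api": "drive_tool", "payload": {
  "offset": [
    [0,0,-40],
    [0,0,-30],
    [0,0,0]
  ],
  "spin": [0,0,0]
}}

```text
clock: 5.9
tool_pos: [0.5034, 0.2228, 0.047]
eef_rot: [-1.573, 0.006, -0.08]
wrist_force: [0.1, -0.8, 0.4]
gripper_width: 0.0852
```

```bash
python3 snap.py w11
python3 - <<'E'
from h import *; import json
t,_=model("top"); a=json.load(open("pics/w1.json"))
for p,q in (((233,268.6),(315.5,108)),((279.4,271.6),(316.5,257))):
    c1,v1=ray(t,[p]);c2,v2=ray(a,[q]); v1=v1[0]/np.linalg.norm(v1);v2=v2[0]/np.linalg.norm(v2)
    s=np.linalg.lstsq(np.c_[v1,-v2],c2-c1,rcond=None)[0]; print(c1+s[0]*v1,c2+s[1]*v2)
E
```

```text
5.9 [0.5034 0.2228 0.047 ] [-90.137    0.3668  -4.5591] [ 0.0661 -0.8064  0.4332] [ 0.2735  0.2716  1.8578 -0.      1.0191  0.3531]
[0.48139458 0.33260284 0.01335867] [0.48250805 0.33245681 0.01333265]
[0.47443189 0.2282176  0.02097413] [0.47377288 0.22828955 0.02098368]
```

View pics/w11.png

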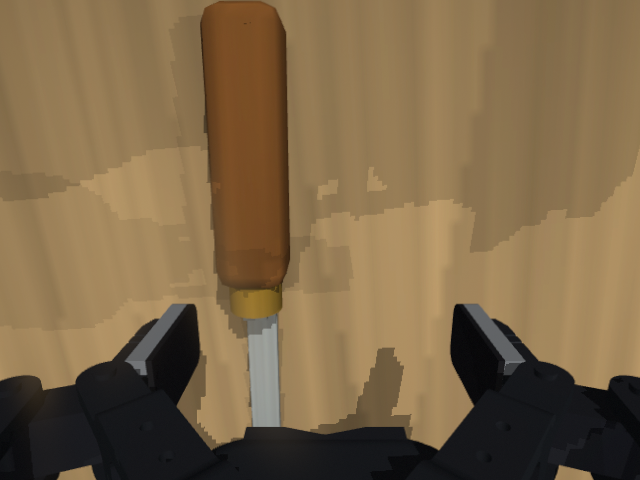

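Run:
```python
from h import *; import json
m=json.load(open("pics/w11.json")); print(onz(m,[[211,200],[288,200],[203,25],[285,25],[250,285]],.027), onz(m,[[249,330],[279,330]],.004))
```

```text
[[0.46366456 0.26622597 0.027     ]
 [0.49197201 0.26398075 0.027     ]
 [0.46976221 0.32500506 0.027     ]
 [0.49697325 0.32268236 0.027     ]
 [0.47376137 0.23178598 0.027     ]] [[0.46520457 0.20069527 0.004     ]
 [0.47904642 0.19966251 0.004     ]]
```

Request:
{"api": "drive_tool", "payload": {
  "offset": [
    [-14,18,0],
    [-13,18,0],
    [0,0,0]
  ],
  "spin": [0,0,0]
}}

```text
clock: 6.32
tool_pos: [0.4806, 0.2605, 0.0515]
eef_rot: [-1.57, -0.002, -0.079]
wrist_force: [0.3, -0.1, 0.0]
gripper_width: 0.0854
```

```bash
python3 snap.py w12
```

```text
6.325 [0.4806 0.2605 0.0515] [-89.9392  -0.1128  -4.5131] [ 0.2984 -0.0699  0.0262] [0.3524 0.2502 1.8742 0.0002 1.015  0.4311]
```

View pics/w12.png

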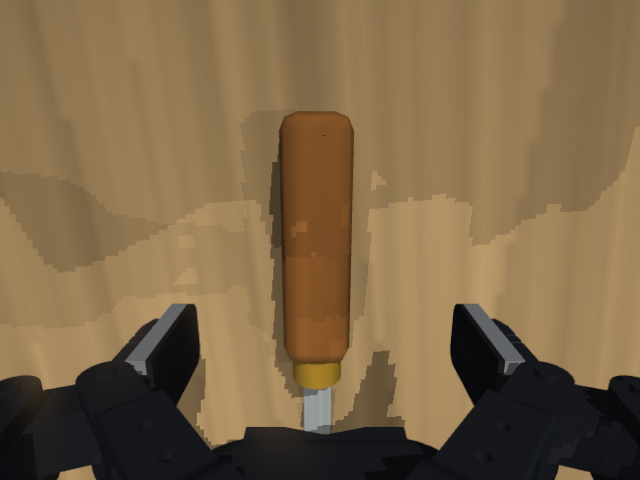

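Request:
{"api": "drive_tool", "payload": {
  "offset": [
    [-3,-2,-15],
    [0,0,-15],
    [0,0,0]
  ],
  "spin": [0,0,0]
}}

```text
clock: 6.75
tool_pos: [0.4757, 0.2565, 0.0173]
eef_rot: [-1.573, 0.004, -0.081]
wrist_force: [-0.3, 0.3, 0.2]
gripper_width: 0.0859
```

Request:
{"api": "drive_tool", "payload": {
  "offset": [
    [0,0,-6],
    [0,0,-4],
    [0,0,0]
  ],
  "spin": [0,0,0]
}}

```text
clock: 7.12
tool_pos: [0.4772, 0.2576, 0.0094]
eef_rot: [-1.571, 0.001, -0.08]
wrist_force: [0.3, 0.3, 0.5]
gripper_width: 0.0857
```

Close gently.

Request:
{"api": "drive_tool", "payload": {
  "offset": [
    [0,0,0],
    [0,0,0],
    [0,0,0],
    [0,0,0],
    [0,0,0]
  ],
  "spin": [0,0,0,0,0],
  "claw": -1,
  "force": 60
}}

```text
clock: 7.75
tool_pos: [0.4778, 0.2578, 0.0101]
eef_rot: [-1.57, -0.001, -0.08]
wrist_force: [-1.1, 0.3, 2.1]
gripper_width: 0.0268
```

```bash
python3 snap.py w13
python3 - <<'E'
from h import *
cv2.imwrite("pics/t2.png",manip.capture("top")[:,:,::-1]); crop(cv2.imread("pics/t2.png"),225,230,385,310,"pics/t2c.png",5)
E
```

```text
7.75 [0.4778 0.2578 0.0101] [-89.9789  -0.0466  -4.5902] [-1.0904  0.3419  2.0902] [ 0.3496  0.3129  1.892  -0.      0.9358  0.4297]
```

View pics/w13.png

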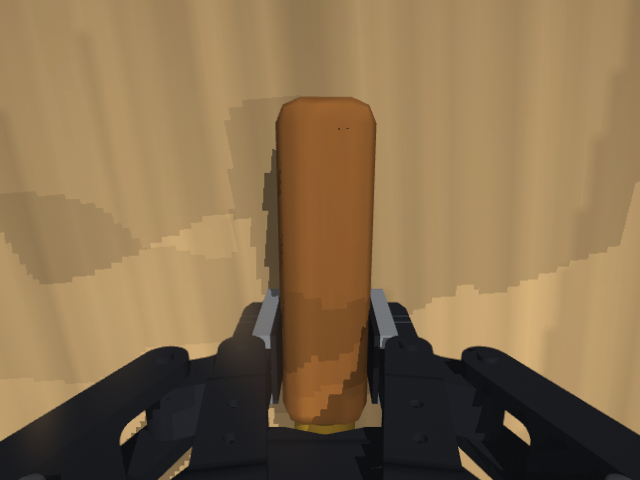

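View pics/t2c.png

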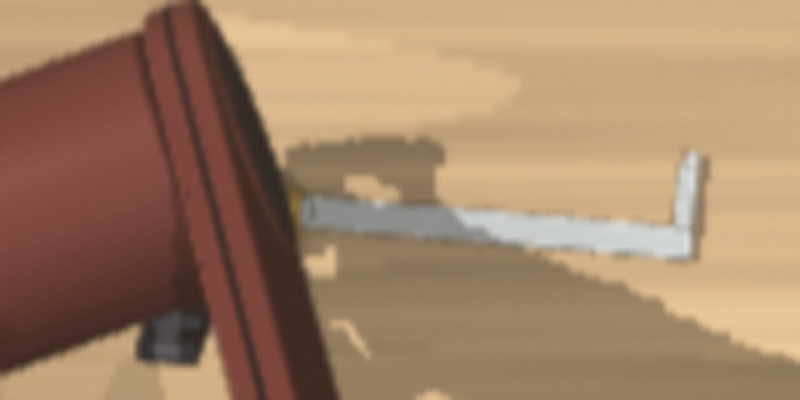

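Request:
{"api": "drive_tool", "payload": {
  "offset": [
    [0,0,2],
    [-5,-35,0],
    [-5,-40,0],
    [-5,-40,0],
    [-4,-38,0]
  ],
  "spin": [0,0,0,0,0]
}}

```text
clock: 8.48
tool_pos: [0.4573, 0.1034, 0.0112]
eef_rot: [-1.571, 0.001, -0.08]
wrist_force: [-0.1, -0.4, -2.8]
gripper_width: 0.0271
```

Request:
{"api": "drive_tool", "payload": {
  "offset": [
    [0,0,0],
    [0,0,0]
  ],
  "spin": [0,0]
}}

```text
clock: 8.72
tool_pos: [0.4582, 0.1049, 0.0115]
eef_rot: [-1.57, 0.0, -0.081]
wrist_force: [-0.0, 0.6, -2.4]
gripper_width: 0.0268
```

Run:
```python
from h import *
np.set_printoptions(precision=4,suppress=True)
o=manip.get_obs(); print(o["tool_pos"],np.degrees(o["eef_rot"]),o["wrist_force"],o["moment"])
cv2.imwrite("pics/t3.png",manip.capture("top")[:,:,::-1]); crop(cv2.imread("pics/t3.png"),300,170,460,290,"pics/t3c.png",5)
cv2.imwrite("pics/s3.png",manip.capture("scene")[:,:,::-1]); crop(cv2.imread("pics/s3.png"),170,140,330,260,"pics/s3c.png",5)
```

```text
[0.4582 0.1049 0.0115] [-89.9802   0.0247  -4.6421] [-0.0275  0.6178 -2.374 ] [ 0.0731 -0.0056  0.0517]
```

View pics/t3c.png

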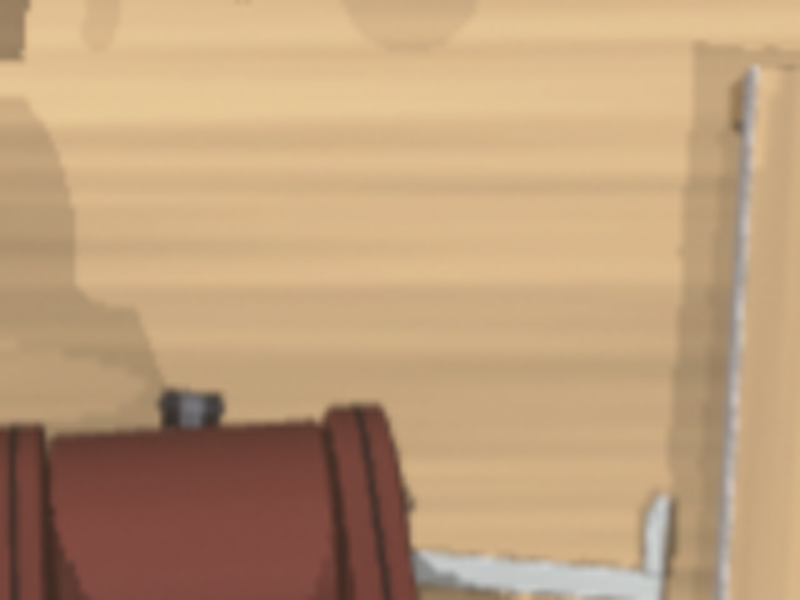

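View pics/s3c.png

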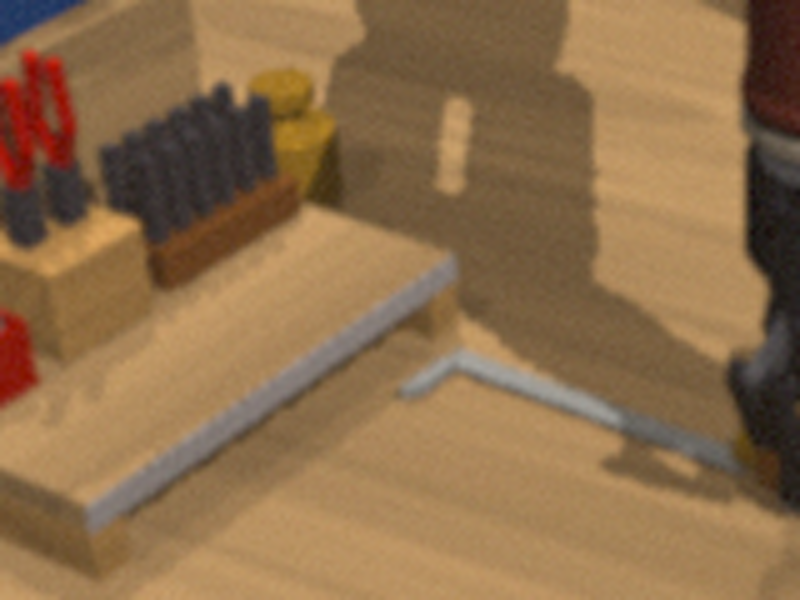

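Run:
```python
from h import *
s,_=model("scene"); t,_=model("top")
O=np.array([.5365,-.1365]); xs=np.array([-.0785,-.9969]); ys=np.array([.9969,-.0785])
def sh(P): 
    q=P[:,:2]-O; return np.c_[q@xs,q@ys]*1e3
print("cheek R bottom inner,outer",sh(onz(s,[[255.75,207.1],[261,207.5]],0)))
print("cheek L inner,outer",sh(onz(s,[[120+378/5,140+565/5],[120+348/5,140+578/5]],0)))
print("rake hook in scene: heel, tip",sh(onz(s,[[170+460/5,140+352/5],[170+402/5,140+398/5]],.003)))
print("top: heel(outer right), tip rear",sh(onz(t,[[300+660/5,170+600/5],[300+672/5,170+497/5]],.005)))
print("board corners top",sh(onz(t,[[430+82/4,160+95/4],[430+55/4,160+573/4]],.044)))
print("board corners scene", sh(onz(s,[[120+340/5,140+505/5],[120+705/5,140+260/5]],.044)))
for y in (-110,-130,110,130):
    P=np.r_[O+ys*y/1e3,0]; print(y,proj(s,P),proj(t,P))
```

```text
cheek R bottom inner,outer [[   3.92879142 -111.73347862]
 [  -8.61943207 -117.45882174]]
cheek L inner,outer [[ -2.69485405 114.41306237]
 [  1.83094662 128.50120386]]
rake hook in scene: heel, tip [[ -22.3205974  -103.91718551]
 [ -24.08282346  -54.60406111]]
top: heel(outer right), tip rear [[ -18.12005531 -105.29822218]
 [ -15.52270451  -59.27908258]]
board corners top [[  -1.31119778  127.5531917 ]
 [  -0.64221744 -130.3772316 ]]
board corners scene [[  -5.11006923  130.81173331]
 [  -9.103868   -121.21284907]]
-110 [[256.54886794 207.83434531]] [[439.5403328  292.65763464]]
-130 [[261.28326335 204.41530273]] [[439.02345554 301.661303  ]]
110 [[196.10342841 251.59311843]] [[445.36322234 195.17032924]]
130 [[189.72344625 256.22352933]] [[445.90567392 186.42752   ]]
```

Request:
{"api": "drive_tool", "payload": {
  "offset": [
    [2.5,-10,0],
    [-1,-18,0],
    [-1.5,-18,0],
    [-1.5,-18,0],
    [-1.5,-18,0]
  ],
  "spin": [0,0,0,0,0]
}}

```text
clock: 9.45
tool_pos: [0.4555, 0.0221, 0.0117]
eef_rot: [-1.571, -0.0, -0.079]
wrist_force: [0.1, -0.3, -1.6]
gripper_width: 0.0271
```

Request:
{"api": "drive_tool", "payload": {
  "offset": [
    [-1,-12,0],
    [0,0,0],
    [0,0,0]
  ],
  "spin": [0,0,0]
}}

```text
clock: 9.82
tool_pos: [0.4544, 0.011, 0.0117]
eef_rot: [-1.571, 0.0, -0.08]
wrist_force: [-0.7, -0.3, -2.1]
gripper_width: 0.0269
```

```bash
cat > st.py <<'E'
from h import *
np.set_printoptions(precision=4,suppress=True)
O=np.array([.5365,-.1365]); xs=np.array([-.0785,-.9969]); ys=np.array([.9969,-.0785])
o=manip.get_obs(); q=o["tool_pos"][:2]-O; f=o["wrist_force"][:2]
print(o["clock"],o["tool_pos"],"shelf:",q@xs*1e3,q@ys*1e3,"hook depth~",q@xs*1e3+214.5,"F in/left/z",f@xs,f@ys,o["wrist_force"][2],"M",o["moment"],np.degrees(o["eef_rot"][2]))
E
python3 st.py;python3 st.py
```

```text
9.825 [0.4544 0.011  0.0117] shelf: -140.58421534681776 -93.43157324089267 hook depth~ 73.91578465318224 F in/left/z 0.38911105509125904 -0.6780090549470751 -2.0894234365785556 M [ 0.0683 -0.1014  0.0701] -4.589611395164475
9.825 [0.4544 0.011  0.0117] shelf: -140.58421534681776 -93.43157324089267 hook depth~ 73.91578465318224 F in/left/z 0.38911105509125904 -0.6780090549470751 -2.0894234365785556 M [ 0.0683 -0.1014  0.0701] -4.589611395164475
```

Request:
{"api": "drive_tool", "payload": {
  "offset": [
    [-0.4,-5,0],
    [-0.4,-5,0],
    [-0.3,-4,0],
    [0,0,0]
  ],
  "spin": [0,0,0,0]
}}

```text
clock: 10.32
tool_pos: [0.4533, -0.0036, 0.0117]
eef_rot: [-1.571, -0.0, -0.081]
wrist_force: [-0.8, -0.4, -1.5]
gripper_width: 0.027
```

Request:
{"api": "drive_tool", "payload": {
  "offset": [
    [-0.1,-1,0],
    [-0.1,-1,0],
    [0,0,0]
  ],
  "spin": [0,0,0]
}}

```text
clock: 10.7
tool_pos: [0.4531, -0.0054, 0.0117]
eef_rot: [-1.571, -0.0, -0.08]
wrist_force: [-0.0, -0.4, -1.5]
gripper_width: 0.027
```

Request:
{"api": "drive_tool", "payload": {
  "offset": [
    [-0.1,-1,0],
    [-0.1,-1,0],
    [0,0,0]
  ],
  "spin": [0,0,0]
}}

```text
clock: 11.08
tool_pos: [0.4529, -0.0074, 0.0117]
eef_rot: [-1.571, -0.0, -0.08]
wrist_force: [1.4, -0.4, -2.0]
gripper_width: 0.027
```

```bash
python3 st.py
```

```text
11.075 [ 0.4529 -0.0074  0.0117] shelf: -122.13806551936854 -93.50024497479376 hook depth~ 92.36193448063146 F in/left/z 0.24885421352321363 1.4305654000435954 -2.012106295054973 M [ 0.0061 -0.0158 -0.002 ] -4.595190206957047
```

Request:
{"api": "drive_tool", "payload": {
  "offset": [
    [-0.1,-1,0],
    [-0.1,-1,0],
    [0,0,0]
  ],
  "spin": [0,0,0]
}}

```text
clock: 11.45
tool_pos: [0.4526, -0.0094, 0.0117]
eef_rot: [-1.571, 0.0, -0.08]
wrist_force: [-0.0, -0.4, -1.3]
gripper_width: 0.0272
```

Request:
{"api": "drive_tool", "payload": {
  "offset": [
    [-0.1,-1,0],
    [-0.1,-1,0],
    [0,0,0]
  ],
  "spin": [0,0,0]
}}

```text
clock: 11.82
tool_pos: [0.4525, -0.0114, 0.0117]
eef_rot: [-1.571, -0.0, -0.08]
wrist_force: [0.1, -0.3, -1.9]
gripper_width: 0.0267
```

Request:
{"api": "drive_tool", "payload": {
  "offset": [
    [-0.1,-1,0],
    [-0.1,-1,0],
    [0,0,0]
  ],
  "spin": [0,0,0]
}}

```text
clock: 12.2
tool_pos: [0.4523, -0.0134, 0.0117]
eef_rot: [-1.571, 0.0, -0.08]
wrist_force: [-1.0, -0.0, -1.5]
gripper_width: 0.0273
```

Request:
{"api": "drive_tool", "payload": {
  "offset": [
    [-0.1,-1,0],
    [-0.1,-1,0],
    [0,0,0]
  ],
  "spin": [0,0,0]
}}

```text
clock: 12.58
tool_pos: [0.4521, -0.0154, 0.0117]
eef_rot: [-1.571, -0.0, -0.08]
wrist_force: [-0.9, -0.5, -1.1]
gripper_width: 0.0269
```

Request:
{"api": "drive_tool", "payload": {
  "offset": [
    [-0.1,-1,0],
    [-0.1,-1,0],
    [0,0,0]
  ],
  "spin": [0,0,0]
}}

```text
clock: 12.95
tool_pos: [0.4519, -0.0174, 0.0117]
eef_rot: [-1.571, -0.0, -0.08]
wrist_force: [-0.1, 0.1, -2.1]
gripper_width: 0.0269
```

Request:
{"api": "drive_tool", "payload": {
  "offset": [
    [-0.1,-1,0],
    [-0.1,-1,0],
    [0,0,0]
  ],
  "spin": [0,0,0]
}}

```text
clock: 13.32
tool_pos: [0.4516, -0.0194, 0.0117]
eef_rot: [-1.571, 0.0, -0.08]
wrist_force: [0.7, -0.1, -1.9]
gripper_width: 0.0268
```

Request:
{"api": "drive_tool", "payload": {
  "offset": [
    [-0.1,-1,0],
    [-0.1,-1,0],
    [0,0,0]
  ],
  "spin": [0,0,0]
}}

```text
clock: 13.7
tool_pos: [0.4515, -0.0214, 0.0117]
eef_rot: [-1.571, -0.0, -0.08]
wrist_force: [-0.3, -0.3, -1.7]
gripper_width: 0.0265
```

Request:
{"api": "drive_tool", "payload": {
  "offset": [
    [-0.1,-1,0],
    [-0.1,-1,0],
    [0,0,0]
  ],
  "spin": [0,0,0]
}}

```text
clock: 14.08
tool_pos: [0.4513, -0.0234, 0.0117]
eef_rot: [-1.571, -0.0, -0.08]
wrist_force: [0.3, 0.0, -1.1]
gripper_width: 0.0271
```

Request:
{"api": "drive_tool", "payload": {
  "offset": [
    [-0.1,-1,0],
    [-0.1,-1,0],
    [0,0,0]
  ],
  "spin": [0,0,0]
}}

```text
clock: 14.45
tool_pos: [0.4511, -0.0254, 0.0117]
eef_rot: [-1.571, -0.0, -0.08]
wrist_force: [0.6, -0.1, -1.9]
gripper_width: 0.0272
```

Request:
{"api": "drive_tool", "payload": {
  "offset": [
    [-0.1,-1,0],
    [-0.1,-1,0],
    [0,0,0]
  ],
  "spin": [0,0,0]
}}

```text
clock: 14.82
tool_pos: [0.4508, -0.027, 0.0117]
eef_rot: [-1.57, 0.0, -0.08]
wrist_force: [-0.5, 4.7, -1.7]
gripper_width: 0.0271
```

Request:
{"api": "drive_tool", "payload": {
  "offset": [
    [0,0.4,0],
    [3,-0.24,0],
    [5,-0.4,0],
    [0,0,0]
  ],
  "spin": [0,0,0,0]
}}

```text
clock: 15.32
tool_pos: [0.4591, -0.0275, 0.0116]
eef_rot: [-1.571, 0.0, -0.08]
wrist_force: [-0.3, 3.3, -1.9]
gripper_width: 0.0271
```

```bash
python3 st.py
```

```text
15.325 [ 0.4591 -0.0275  0.0116] shelf: -102.55375539158408 -85.74035389366618 hook depth~ 111.94624460841592 F in/left/z -3.26834445685636 -0.5734262691399864 -1.906342971143585 M [ 0.6989  0.0968 -0.1435] -4.604370579170155
```

Request:
{"api": "drive_tool", "payload": {
  "offset": [
    [5,-0.4,0],
    [5,-0.4,0],
    [5,-0.4,0],
    [5,-0.4,0]
  ],
  "spin": [0,0,0,0]
}}

```text
clock: 15.82
tool_pos: [0.4792, -0.0292, 0.0117]
eef_rot: [-1.571, 0.0, -0.08]
wrist_force: [-1.7, 4.1, -1.7]
gripper_width: 0.0271
```

```bash
python3 st.py
```

```text
15.825 [ 0.4792 -0.0292  0.0117] shelf: -102.51241505323385 -65.55555860841582 hook depth~ 111.98758494676615 F in/left/z -3.956065672548138 -2.048706498104799 -1.6548311196257028 M [ 0.7095  0.3002 -0.3429] -4.595284811234342
```

Request:
{"api": "drive_tool", "payload": {
  "offset": [
    [5,-0.35,0],
    [5,-0.4,0],
    [5,-0.35,0],
    [5,-0.4,0]
  ],
  "spin": [0,0,0,0]
}}

```text
clock: 16.32
tool_pos: [0.4992, -0.0307, 0.0117]
eef_rot: [-1.571, -0.0, -0.08]
wrist_force: [-2.2, 4.2, -1.4]
gripper_width: 0.027
```

Request:
{"api": "drive_tool", "payload": {
  "offset": [
    [5,-0.4,0],
    [5,-0.4,0],
    [5,-0.4,0],
    [5,-0.4,0]
  ],
  "spin": [0,0,0,0]
}}

```text
clock: 16.82
tool_pos: [0.5192, -0.0323, 0.0117]
eef_rot: [-1.571, 0.0, -0.08]
wrist_force: [-2.4, 4.4, -2.2]
gripper_width: 0.0273
```

```bash
python3 st.py
```

```text
16.825 [ 0.5192 -0.0323  0.0117] shelf: -102.52986505148135 -25.465630665354922 hook depth~ 111.97013494851865 F in/left/z -4.20995257094061 -2.7817861642918666 -2.2492667403120676 M [ 0.7523  0.354  -0.3659] -4.592502435602932
```

Request:
{"api": "drive_tool", "payload": {
  "offset": [
    [5,-0.35,0],
    [5,-0.35,0],
    [5,-0.4,0],
    [5,-0.35,0]
  ],
  "spin": [0,0,0,0]
}}

```text
clock: 17.32
tool_pos: [0.5392, -0.0338, 0.0117]
eef_rot: [-1.571, -0.0, -0.08]
wrist_force: [-0.9, 4.2, -1.6]
gripper_width: 0.0273
```

Request:
{"api": "drive_tool", "payload": {
  "offset": [
    [5,-0.4,0],
    [5,-0.35,0],
    [5,-0.4,0],
    [5,-0.4,0]
  ],
  "spin": [0,0,0,0]
}}

```text
clock: 17.82
tool_pos: [0.5592, -0.0353, 0.0117]
eef_rot: [-1.571, -0.0, -0.08]
wrist_force: [-1.4, 3.2, -1.8]
gripper_width: 0.027
```

```bash
python3 st.py
```

```text
17.825 [ 0.5592 -0.0353  0.0117] shelf: -102.65881451406929 14.692537081832597 hook depth~ 111.84118548593071 F in/left/z -3.114086708964707 -1.6204955554040943 -1.7714428997329448 M [ 0.6773  0.3043 -0.2887] -4.589052055590332
```

Request:
{"api": "drive_tool", "payload": {
  "offset": [
    [5,-0.45,0],
    [5,-0.4,0],
    [5,-0.4,0],
    [5,-0.4,0]
  ],
  "spin": [0,0,0,0]
}}

```text
clock: 18.32
tool_pos: [0.5792, -0.0369, 0.0117]
eef_rot: [-1.571, 0.0, -0.08]
wrist_force: [-1.7, 4.5, -1.6]
gripper_width: 0.027
```

Request:
{"api": "drive_tool", "payload": {
  "offset": [
    [5,-0.4,0],
    [5,-0.4,0],
    [4,-0.3,0],
    [0,0,0]
  ],
  "spin": [0,0,0,0]
}}

```text
clock: 18.82
tool_pos: [0.5932, -0.0381, 0.0117]
eef_rot: [-1.571, -0.0, -0.08]
wrist_force: [-1.1, 3.0, -2.6]
gripper_width: 0.027
```

```bash
python3 st.py; python3 snap.py w14
```

```text
18.825 [ 0.5932 -0.0381  0.0117] shelf: -102.57015109873099 48.823619364435785 hook depth~ 111.92984890126901 F in/left/z -2.9397171964887026 -1.2916835189106795 -2.620348386918281 M [ 0.6878  0.1852 -0.1866] -4.58498818944643
18.825 [ 0.5932 -0.0381  0.0117] [-90.0018  -0.0182  -4.585 ] [-1.0569  3.0321 -2.6203] [-0.1967  0.4126  1.7536  0.      0.9751 -0.1167]
```

View pics/w14.png

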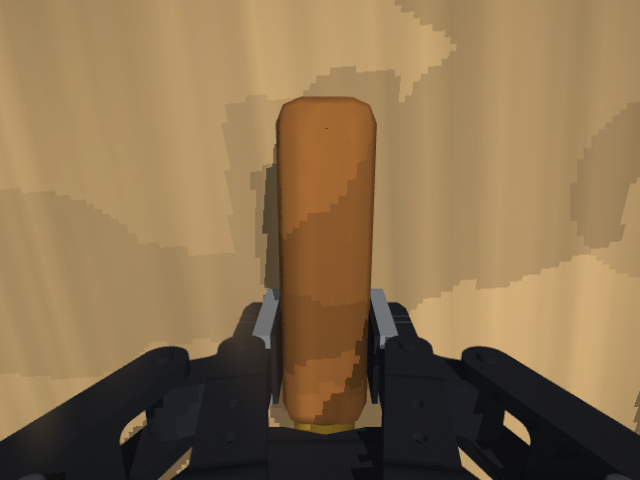

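Request:
{"api": "drive_tool", "payload": {
  "offset": [
    [0.2,3,0],
    [0.5,6,0],
    [0.5,6,0],
    [0.5,6,0],
    [0.5,6,0]
  ],
  "spin": [0,0,0,0,0]
}}

```text
clock: 19.5
tool_pos: [0.5952, -0.0106, 0.0118]
eef_rot: [-1.571, -0.0, -0.08]
wrist_force: [-0.2, -0.1, -1.2]
gripper_width: 0.027
```

Request:
{"api": "drive_tool", "payload": {
  "offset": [
    [0.5,6,0],
    [0.5,6,0],
    [0.5,6,0],
    [0.5,6,0],
    [0.5,6,0]
  ],
  "spin": [0,0,0,0,0]
}}

```text
clock: 20.12
tool_pos: [0.5976, 0.0194, 0.0117]
eef_rot: [-1.571, 0.0, -0.08]
wrist_force: [-0.7, -0.9, -2.2]
gripper_width: 0.0269
```

Request:
{"api": "drive_tool", "payload": {
  "offset": [
    [0.5,6,0],
    [0.5,6,0],
    [0.5,6,0],
    [0.5,6,0],
    [0.5,6,0]
  ],
  "spin": [0,0,0,0,0]
}}

```text
clock: 20.75
tool_pos: [0.6001, 0.0494, 0.0117]
eef_rot: [-1.571, -0.0, -0.08]
wrist_force: [0.2, -0.4, -1.6]
gripper_width: 0.0272
```

```bash
python3 st.py
python3 - <<'E'
from h import *
for n,b in (("top",(380,160,480,240)),("scene",(170,150,290,270))):
    im=manip.capture(n)[:,:,::-1]; cv2.imwrite(f"pics/{n}4.png",im); crop(im,*b,f"pics/{n}4c.png",5 if n=="scene" else 7)
E
```

```text
20.75 [0.6001 0.0494 0.0117] shelf: -190.27918640372067 48.80856937308215 hook depth~ 24.220813596279328 F in/left/z 0.38464166027302776 0.22549023197935816 -1.6084737159763765 M [-0.0495 -0.0106 -0.0229] -4.593303171145369
```

View pics/top4c.png

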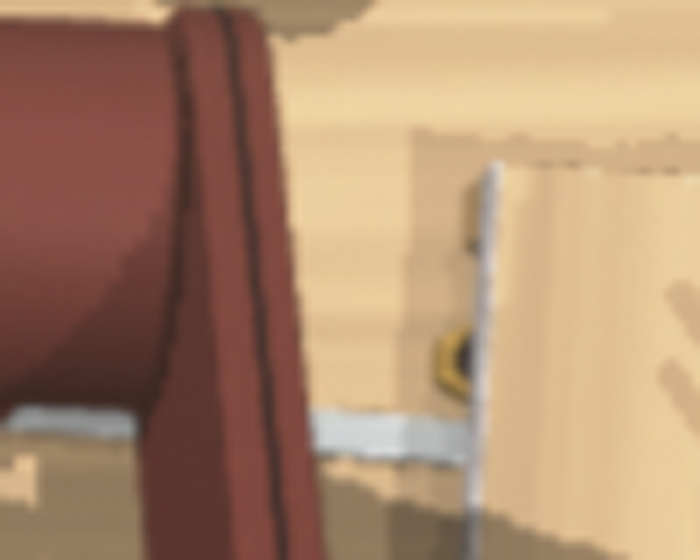

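View pics/scene4c.png

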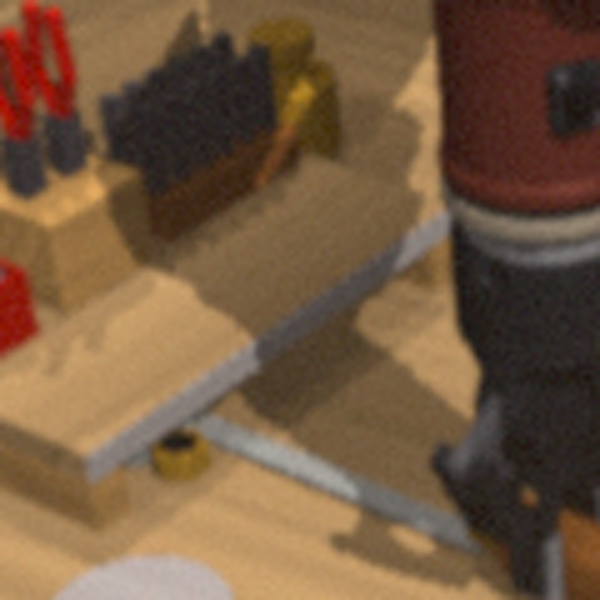

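The nut (top crop (455,365)) is coming out in front of the hook, beside the blade. I'll keep drawing.

Request:
{"api": "drive_tool", "payload": {
  "offset": [
    [0.5,6,0],
    [0.5,6,0],
    [0.5,6,0],
    [0.5,6,0],
    [0.5,6,0]
  ],
  "spin": [0,0,0,0,0]
}}

```text
clock: 21.48
tool_pos: [0.6026, 0.0794, 0.0117]
eef_rot: [-1.571, 0.0, -0.08]
wrist_force: [0.8, -0.0, -1.7]
gripper_width: 0.027
```

Request:
{"api": "drive_tool", "payload": {
  "offset": [
    [0.5,6,0],
    [0.5,6,0],
    [0.5,6,0],
    [0.5,6,0],
    [0.3,4,0]
  ],
  "spin": [0,0,0,0,0]
}}

```text
clock: 22.1
tool_pos: [0.6049, 0.1074, 0.0117]
eef_rot: [-1.571, 0.0, -0.08]
wrist_force: [0.2, -1.0, -1.7]
gripper_width: 0.027
```

Request:
{"api": "drive_tool", "payload": {
  "offset": [
    [0.1,2,0],
    [0,0,-1],
    [0,0,-0.8],
    [0,0,0]
  ],
  "spin": [0,0,0,0]
}}

```text
clock: 22.6
tool_pos: [0.605, 0.1089, 0.0101]
eef_rot: [-1.571, 0.0, -0.08]
wrist_force: [-1.5, 0.2, 1.3]
gripper_width: 0.0273
```

```bash
python3 st.py
python3 - <<'E'
from h import *
for n,b in (("top",(380,160,480,240)),("scene",(170,150,290,270))):
    im=manip.capture(n)[:,:,::-1]; cv2.imwrite(f"pics/{n}5.png",im); crop(im,*b,f"pics/{n}5c.png",5 if n=="scene" else 7)
E
```

```text
22.6 [0.605  0.1089 0.0101] shelf: -250.0144985018664 48.99912483696412 hook depth~ -35.5144985018664 F in/left/z -0.1212923088001494 -1.5226790999327426 1.3459838921720328 M [-0.006   0.2132  0.0187] -4.601458496633037
```

View pics/top5c.png

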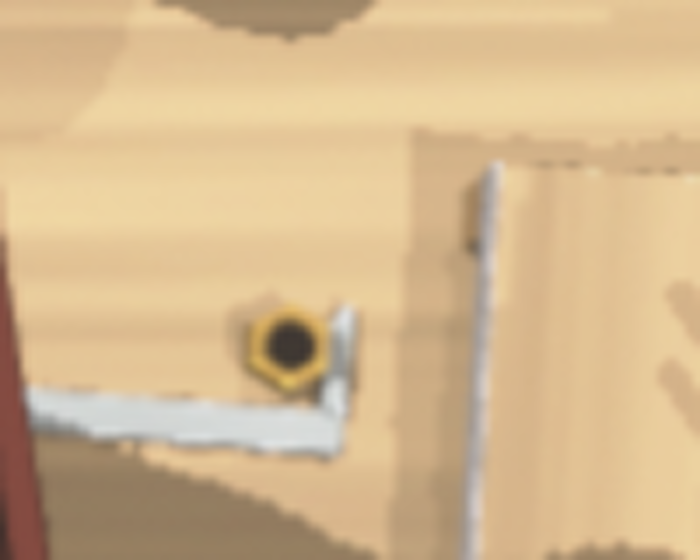

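View pics/scene5c.png

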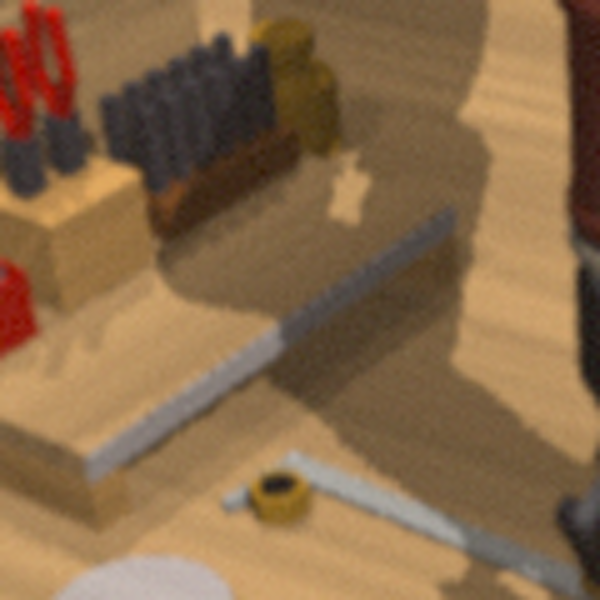

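Request:
{"api": "drive_tool", "payload": {
  "offset": [
    [0,0,0],
    [0,0,0],
    [0,0,0],
    [0,0,0]
  ],
  "spin": [0,0,0,0],
  "claw": 0.5
}}

```text
clock: 23.2
tool_pos: [0.605, 0.1089, 0.0099]
eef_rot: [-1.571, -0.0, -0.08]
wrist_force: [-0.0, -0.4, -0.6]
gripper_width: 0.0639
```

Request:
{"api": "drive_tool", "payload": {
  "offset": [
    [0,0,10],
    [0,0,25],
    [0,0,40],
    [0,0,40],
    [0,0,0]
  ],
  "spin": [0,0,0,0,0]
}}

```text
clock: 23.82
tool_pos: [0.6083, 0.1092, 0.1304]
eef_rot: [-1.57, -0.009, -0.08]
wrist_force: [0.1, -0.0, -0.2]
gripper_width: 0.0639
```

```bash
python3 st.py; python3 snap.py w15
python3 - <<'E'
from h import *
for n in ("top","scene"):
    im=manip.capture(n)[:,:,::-1]; cv2.imwrite(f"pics/{n}6.png",im)
E
```

```text
23.825 [0.6083 0.1092 0.1304] shelf: -250.5606439447029 52.29013468835213 hook depth~ -36.06064394470289 F in/left/z 0.007597481048558111 0.12163259206607151 -0.1833906912652476 M [0.0222 0.0017 0.0694] -4.588815182209261
23.825 [0.6083 0.1092 0.1304] [-89.9325  -0.519   -4.5888] [ 0.1207 -0.0171 -0.1834] [ 0.0501  0.2939  1.6505 -0.      1.188   0.1302]
```

View pics/top6.png

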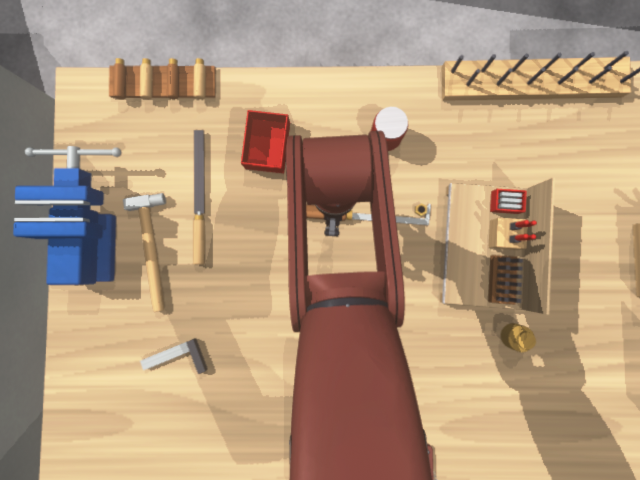

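View pics/scene6.png

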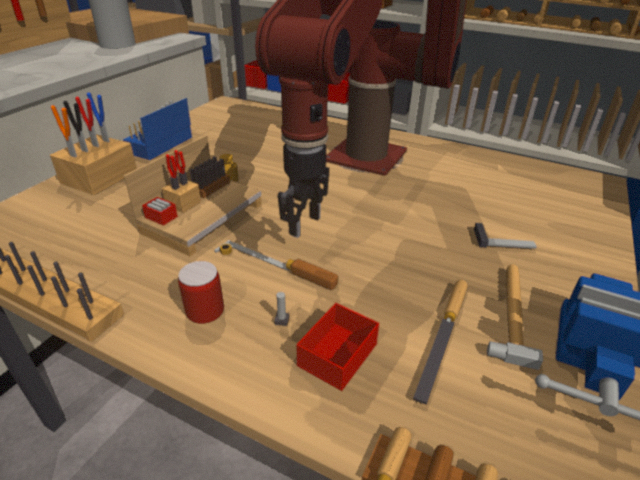

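View pics/w15.png

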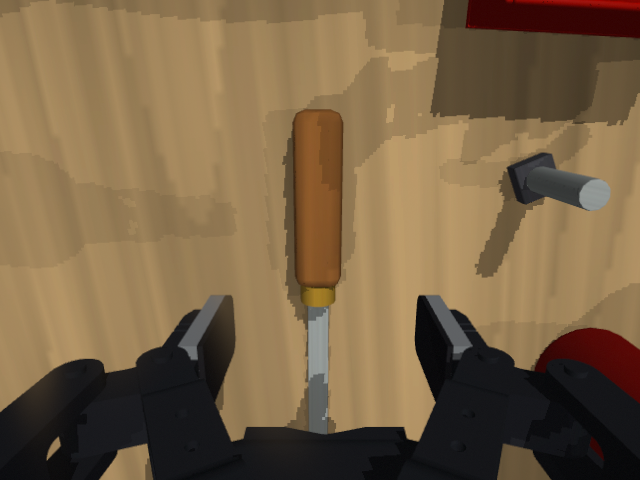

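Run:
```python
from h import *
t,_=model("top"); O=np.array([.5365,-.1365]); xs=np.array([-.0785,-.9969]); ys=np.array([.9969,-.0785])
q=onz(t,[[421,209],[430,206]],.01)[:,:2]-O; print("nut, hook tip depth/left",q@xs*1e3,q@ys*1e3)
print(manip.sign_off())
```

```text
nut, hook tip depth/left [-54.48232149 -34.9572301 ] [73.11520887 81.31609577]
the job is handed in; nothing more can be done
None
```

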